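# Close a thermal cycler: slide the cover home, screw its plate down by feel to a line

## Robot

A 6-joint arm with a two-finger parallel gripper is mounted at the origin on a cart in front of the work surface, level with it; the furniture and walls round the work are solid. World frame = base frame: x ahead of the robot, y to its left, z up, the work surface at z = 0. Lengths are in m, angles in rad, forces in N, time in s.
With the tool pointing down it reaches from about 0.3 to 0.875 m from the base axis. Payload 6.4 kg.
Tool frame: the origin (TCP) lies on the centre line of the jaws, within the pads' length; the fingertips stand 25 mm ahead of it and the grasp point (between the pads) lies 6 mm ahead of it; x points along the fingers, z is the direction in which the jaws open and shut, and the axes are right-handed (so a half turn about x gives the same grasp; the last joint's range is limited). The gripper opens to 85 mm and grips with 20 to 120 N. Pads are 22 mm wide; open, the fingers measure 114 mm over their backs; the gripper's body (76 mm by 85 mm) begins 54 mm behind the grasp point. The pads swing forward as they close: fully open they stand 13 mm farther back than shut.
Start: joints at [0.936, 0.181, 1.607, -0, 1.354, -0.206], TCP at [0.239, 0.523, 0.256] pointing down, gripper open.
Joint ranges: [-2.99, 2.99], [-0.89, 2.07], [0.3, 2.58], [-1.14, 4.28], [0, 2.63], [-3.12, 3.12]. Speed limits (rad/s): [2.57, 2.57, 3.01, 3.14, 3.14, 3.14].

## Interface

Orientations are given as a rotation vector (axis times angle).
In Python, from rig import env gives the robot as it stands. Calls block until the motion is done:
- env.move_pose(position, orientation): joint-space move of the TCP to a pose.
- env.move_linear(position, attitude=None, velocity=0.15, force_limit=None): straight line of the TCP; attitude=None keeps the orientation; velocity is the mean speed in m/s. With force_limit (N) it stops when the force on the tool has changed by that much, and returns True; else False.
- env.move_joints(angles): joint-space move.
- env.open() and env.gripper_close(grip_force=None): open the fingers fully, or close them until they stop; grip_force is the grip in N (None keeps the last).
- env.sleep(seconds).
- env.solve_ik(position, orientation): joint angles nearest the present ones, or None.
- env.snapshot(name): name is "scene" or "top" or "wrist"; returns a dict with "img" (384x512x3 uint8, red, green, blue), "depth" (384x512 float32, m along the optical axis (not along the pixel's ray), 0 where there is no reading), "intrinsics" (3x3 intrinsics, pixels), "R" (3x3) and "t" (3): a world point X has camera coordinates R X + t. Camera axes: x right, y down, z forward; pixel columns grow to the right and rows downward; lengths in m; the calibration is good to about 2 mm. A picture is of the moment at which its call begins.
A pose or a line that the arm cannot do raises env.PlanningError and nothing moves.
- env.job_done(): hands the job in, once; it reports no verdict.
Trained networks look in a picture, given as the dict that the camera call returned (one of the last four; its "shot" number tells which), for a name from the list of things; names that differ only in an ending like _2 or _b are one class to them, and where a whole thing is asked for, a point or a joint stands for the part that bears it (a point fixed in the world has none). Each returns a list of dicts, best first, with "confidence" (0 to 1); they miss things now and then, are a little off and sometimes report something else, mostly with a low value. They report only what shows in the picture. A call takes as long as a camera call.
- env.spot_in(picture, query): "box" ([left, top, right, bottom] in pixels, round what is visible of it).
- env.silhouettes(picture, query): "pixels" (384x512 bool, what is visible of it) and "box" ([left, top, right, bottom] in pixels, round what is visible of it).
Readings, each from a call of its own:
- env.current_t(): time.
- env.current_qpos(): joint angles.
- env.current_qd(): joint speeds.
- env.current_joint_torque(): joint torques, N m.
- env.current_tool_pos(): TCP position.
- env.current_tcp_rot(): TCP orientation.
- env.current_force(): force on the tool from outside, world axes, zero at the start.
- env.current_wrist_torque(): the same for the moment, N m.
- env.current_gripper_width(): finger opening in m.
Only numpy, scipy, OpenCV 4.12 (cv2) and the standard library are available. Lean on these libraries where they do the work, as an engineer would, in place of code of your own. Each camera call takes 0.05 s, during which the arm holds its last target.

## Task

Close the thermal cycler for its run: pull the heated cover forward by its bow handle until it is fully home over the tubes, then turn the handwheel on top of it clockwise (seen from above) until you feel the pressure plate come down on the tube caps, and from there on only until the next white line of the wheel stands at the red pointer behind it. Going a further line can crush the tubes, so stop there, and leave the cover home and the other things on the bench undisturbed.

Things in the scene. Friction and masses are not known exactly. Their poses are not given: they have to be found in the camera images.
- handle_grip (a point): Middle of the cover's steel bow handle: a level round bar 12 mm thick, 60 mm long, 150 mm above the bench, 36 mm of free air between it and the cover's front; below it nothing is higher than 121 mm. Axes: z up, +x to the cycler's rear along the slide, +y along the bar. Pinch it from above, fingers closing along x; home is towards -x (the cycler's sloped front panel, towards the robot).
- cover (a joint): How far the grey heated cover stands back from home, m: 0 = fully home at its front stop, up to 0.095; starts 0.07 to 0.09 open. It slides on rails with about 5 N of friction and stays where it is left. Handle, wheel and pointer ride on it.
- wheel_grip (a point): On the vertical axis of the black handwheel at the height to hold it from above, 200 mm above the bench. Its fluted grip is round, 54 mm across, from 14 mm above to 22 mm below this point; under it a bevelled skirt, 76 mm across, 12 mm tall, bears 16 like white lines, one every 22.5 degrees (0.393 rad). The cover's flat top is 36 mm below this point. Axes as for handle_grip.
- wheel (a joint): Angle of the handwheel, rad, growing clockwise seen from above; range 0 to 3.5, starts between 0 and 0.2. A white line stands at the pointer at every multiple of 0.3927 (pi/8). Steady friction about 0.35 N m; it stays where it is left, also under load. It may take several grasps.
- pointer_tip (a point): Tip of the small red pointer fixed on the cover just behind the wheel, on the side away from the cycler's front, 2 mm outside the skirt's rim; a 12 mm red block carries it, its top 27 mm below wheel_grip. The wheel's line that stands here counts.
- press_screw: Hidden screw under the wheel with the sprung pressure plate (80 x 100 mm) it carries; origin on the axis, lowered 4 mm per rad. The plate meets the caps at a wheel angle unknown beforehand, 0.45 to 2.45 rad: there the torque on the hand (turning, or held after a small step) shifts by about 0.16 N m within 0.05 rad, then 0.25 N m per rad more. 78 N on the caps (0.57 rad past touch) crushes them.
- tip_box: Bystander: pipette tip box with clear lid, 92 x 122 x 77 mm, origin under its centre; leave it.
- marker_pen: Bystander: white and black marker pen, 12 x 132 mm, lying on the dark notebook; leave it.
- rubber_bulb: Bystander: red rubber bulb, 51 mm across, 76 mm tall; leave it.

How it is judged:
On the way, in this order (a step that is already met when the one before it is completed fails the run):
1. the cover is fully home (within 3 mm) and the wheel has not been turned down yet (less than 0.35 rad) (value of joint cover below 0.003 m and value of joint wheel below 0.35 rad), for 0.2 s.
2. with the cover home the pressure plate bears on the tube caps (value of joint cover below 0.004 m and contact force between press_screw and anything else above 20 N), for 0.2 s.
At the end, for the whole second after the job is handed in: The cover is home within 4 mm, a white line of the wheel stands at the rear pointer within 0.08 rad (3 mm at the rim), the pressure plate bears on the tube caps with 25 to 78 N, and the wheel is at rest (value of joint cover below 0.004 m and (value of joint wheel between 0.3127 and 0.4727 rad or value of joint wheel between 0.7054 and 0.8654 rad or value of joint wheel between 1.0981 and 1.2581 rad or value of joint wheel between 1.4908 and 1.6508 rad or value of joint wheel between 1.8835 and 2.0435 rad or value of joint wheel between 2.2762 and 2.4362 rad or value of joint wheel between 2.6689 and 2.8289 rad or value of joint wheel between 3.0616 and 3.2216 rad) and contact force between press_screw and anything else between 25 and 78 N and velocity of joint wheel between -0.05 and 0.05 rad/s); the robot touches nothing.
It fails at once if the pressure plate presses on the tubes with more than 78 N (tubes crushed) (contact force between press_screw and anything else above 78 N).
It fails at once if a bystander is moved by more than 30 mm (distance of any of tip_box, marker_pen, rubber_bulb from where it was at the start of the episode above 0.03 m).
It also fails if it takes over 58 s, if anything falls off the work surface, if the arm or the gripper's body presses on something with over 40 N, if the wrist force passes 120 N, or if a joint passes its speed limit or range.

## Working session

There is one attempt and no reset: what is moved stays moved. The work goes in short steps, each a Python script; the robot and the scene stay as the last script left them, time stands still between calls to the robot, and variables do not carry over. Pictures are saved under pics/ and viewed, and the job is handed in when it is done.

```bash
mkdir -p pics; ls; python3 - <<'E'
from rig import env
import cv2,numpy as np
print(env.current_t(),env.current_tool_pos(),env.current_tcp_rot())
for n in ["scene","top","wrist"]:
    s=env.snapshot(n)
    cv2.imwrite(f"pics/{n}0.png",s["img"][:,:,::-1])
    print(n,s["R"].round(3).tolist(),s["t"].round(3),s["intrinsics"].round(1).tolist())
    for q in ["handle_grip","wheel_grip","pointer_tip","cover"]:
        print(q,[(np.round(d["box"]).tolist(),round(d["confidence"],2)) for d in env.spot_in(s,q)[:2]])
print(env.current_t())
E
```

```text
pics
0.0 [0.23874447 0.52254497 0.2553858 ] [-0.88855317  1.3837318   0.88751566]
scene [[0.685, -0.729, 0.0], [-0.522, -0.49, -0.698], [0.509, 0.478, -0.716]] [-0.427  0.317  0.826] [[364.8, 0.0, 260.1], [0.0, 364.8, 193.7], [0.0, 0.0, 1.0]]
handle_grip [([204.0, 100.0, 270.0, 154.0], 0.9)]
wheel_grip [([207.0, 101.0, 273.0, 153.0], 0.68)]
pointer_tip [([203.0, 102.0, 274.0, 153.0], 0.7)]
cover [([205.0, 99.0, 274.0, 152.0], 0.92)]
top [[-0.003, -1.0, -0.015], [-0.996, 0.004, -0.084], [0.084, 0.015, -0.996]] [-0.073  0.527  1.418] [[473.2, 0.0, 258.8], [0.0, 473.2, 188.7], [0.0, 0.0, 1.0]]
handle_grip [([265.0, 223.0, 281.0, 241.0], 0.68), ([143.0, 104.0, 212.0, 170.0], 0.66)]
wheel_grip [([142.0, 104.0, 208.0, 170.0], 0.89)]
pointer_tip [([144.0, 105.0, 213.0, 169.0], 0.72)]
cover [([143.0, 104.0, 212.0, 166.0], 0.87)]
wrist [[0.416, 0.909, 0.0], [0.869, -0.397, 0.293], [0.267, -0.122, -0.956]] [-0.576 -0.039  0.378] [[266.0, 0.0, 253.9], [0.0, 266.0, 193.9], [0.0, 0.0, 1.0]]
handle_grip []
wheel_grip []
pointer_tip []
cover []
0.75
```

View pics/scene0.png

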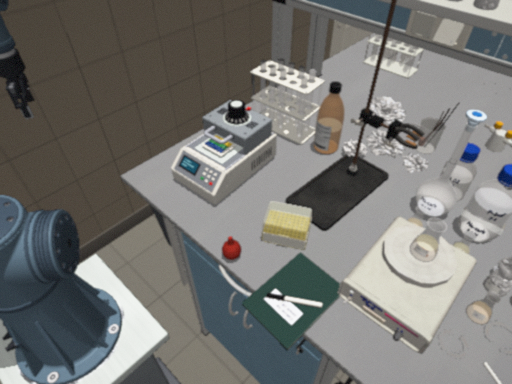

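View pics/top0.png

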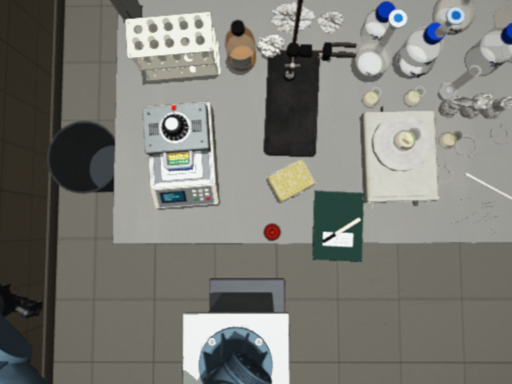

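```bash
python3 - <<'E'
from rig import env
import cv2,numpy as np
s=env.snapshot("top")
np.savez("top0.npz",**{k:s[k] for k in["img","depth","R","t","intrinsics"]})
c=s["img"][90:185,100:260,::-1]
cv2.imwrite("pics/topcrop.png",cv2.resize(c,None,fx=5,fy=5,interpolation=cv2.INTER_CUBIC))
K=s["intrinsics"]
v,u=np.mgrid[0:384,0:512];z=s["depth"]
P=np.stack([(u-K[0,2])/K[0,0]*z,(v-K[1,2])/K[1,1]*z,z],-1)
W=(P-s["t"])@s["R"]
np.save("W0.npy",W)
h=(np.clip(W[...,2],0,0.25)/0.25*255).astype(np.uint8); h[z==0]=0
cv2.imwrite("pics/hcrop.png",cv2.resize(cv2.applyColorMap(h,2)[90:185,100:260],None,fx=5,fy=5,interpolation=cv2.INTER_NEAREST))
E
```

```text
(no output)
```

View pics/topcrop.png

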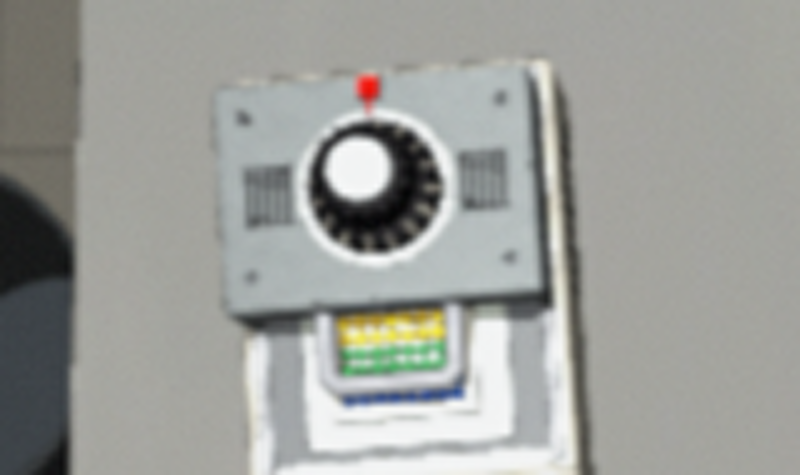

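View pics/hcrop.png

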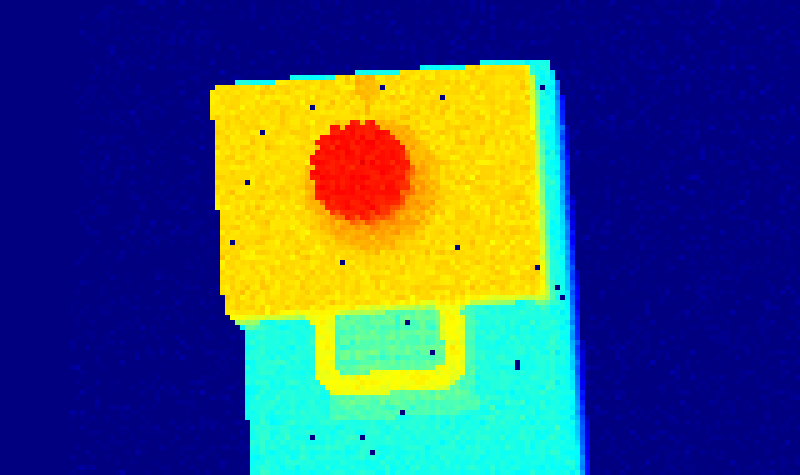

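The top view shows the cycler at the left: cover around px (178,127), wheel at (173,125), red pointer at (173,107) and the bow handle bar at row 166, cols 166–191. I'll fit the geometry from depth.

```bash
python3 - <<'E'
import numpy as np,cv2
W=np.load("W0.npy"); d=np.load("top0.npz"); img=d["img"].astype(int)
roi=np.zeros(W.shape[:2],bool); roi[90:190,130:225]=1
z=W[...,2]; ok=roi&(d["depth"]>0)
def st(m,n): 
    p=W[m]; print(n,m.sum(),p.mean(0).round(4),np.median(p,0).round(4)); return p
cov=ok&(z>.157)&(z<.172)
p=st(cov,"cover")
r=cv2.minAreaRect(p[:,:2].astype(np.float32));print(r)
wt=ok&(z>.2); p=st(wt,"wheeltop"); c,rad=cv2.minEnclosingCircle(p[:,:2].astype(np.float32));print(c,rad)
# handle
hb=ok&(z>.14)&(z<.162); 
v,u=np.mgrid[0:384,0:512]
hb&=(v>150)
p=st(hb,"handle bow"); print(cv2.minAreaRect(p[:,:2].astype(np.float32)))
bar=hb&(v>=163)&(v<=169)
p=st(bar,"bar");print(np.polyfit(p[:,1],p[:,0],1), p[:,1].min(),p[:,1].max(),p[:,2].max())
print((d["depth"][160:175,175]>0), W[155:176,178].round(3))
red=roi&(img[...,0]>150)&(img[...,1]<80); st(red,"red")
b=ok&(z>.08)&(z<.18); p=st(b,"body"); print(cv2.minAreaRect(p[:,:2].astype(np.float32)))
# vertical axis at cover top yaw
E
```

```text
cover 2435 [0.6829 0.1554 0.1649] [0.6806 0.1511 0.1649]
((0.6639642119407654, 0.15540549159049988), (0.17701022326946259, 0.17870639264583588), 3.9383509159088135)
wheeltop 310 [0.6858 0.1555 0.2139] [0.6854 0.1545 0.2143]
(0.6870564222335815, 0.1563500612974167) 0.026976188644766808
handle bow 273 [0.597  0.1563 0.154 ] [0.5935 0.1571 0.1545]
((0.5985895991325378, 0.17363736033439636), (0.04943275824189186, 0.1290585994720459), 2.0047972202301025)
bar 127 [0.5811 0.1505 0.1544] [0.5809 0.1514 0.1546]
[-0.03049734  0.58569878] 0.10862751741770225 0.19128440782659545 0.1606647212454379
[ True  True  True  True  True  True  True  True  True  True  True  True
  True  True  True] [[0.617 0.156 0.113]
 [0.613 0.155 0.12 ]
 [0.61  0.154 0.123]
 [0.609 0.156 0.111]
 [0.604 0.154 0.123]
 [0.602 0.155 0.119]
 [0.599 0.155 0.117]
 [0.596 0.154 0.121]
 [0.594 0.155 0.115]
 [0.585 0.148 0.156]
 [0.583 0.148 0.155]
 [0.58  0.148 0.156]
 [0.577 0.148 0.156]
 [0.578 0.154 0.122]
 [0.576 0.155 0.118]
 [0.573 0.154 0.12 ]
 [0.572 0.157 0.106]
 [0.568 0.156 0.111]
 [0.565 0.155 0.116]
 [0.563 0.157 0.104]
 [0.561 0.158 0.101]]
red 15 [0.7412 0.1594 0.1721] [0.7419 0.1599 0.1719]
body 5412 [0.6339 0.1461 0.1357] [0.6289 0.1404 0.1542]
((0.64397132396698, 0.15397918224334717), (0.2597402334213257, 0.19083519279956818), 4.173364162445068)
```

```bash
cat > h.py <<'E'
from rig import env
import numpy as np,cv2
from scipy.spatial.transform import Rotation as Ro
YAW=0.070
def rv(a):
    "tool x down, jaw axis (tool z) at world angle a"
    x=np.array([0,0,-1.]); z=np.array([np.cos(a),np.sin(a),0]); y=np.cross(z,x)
    return Ro.from_matrix(np.stack([x,y,z],1)).as_rotvec()
ex=np.array([np.cos(YAW),np.sin(YAW),0]); ey=np.array([-np.sin(YAW),np.cos(YAW),0])
def world(s):
    K=s["intrinsics"]; v,u=np.mgrid[0:384,0:512]; z=s["depth"].astype(float)
    P=np.stack([(u-K[0,2])/K[0,0]*z,(v-K[1,2])/K[1,1]*z,z],-1)
    return (P-s["t"])@s["R"]
E
python3 - <<'E'
from h import *
print(Ro.from_rotvec(env.current_tcp_rot()).as_matrix().round(3).tolist(), env.current_qpos().round(3) if hasattr(env.current_qpos(),'round') else env.current_qpos())
bar=np.array([.5805,.150,.150])
p=bar-0.026*ex; 
for a in (YAW,YAW+np.pi):
  for z in (.27,.155):
    q=env.solve_ik([p[0],p[1],z],rv(a)); print(a,z,None if q is None else np.round(q,3))
w=np.array([.606,.15,.194+.012])
for a in np.arange(0,6.3,.5):
    q=env.solve_ik(w,rv(a)); print(round(a,2),None if q is None else np.round(q,3))
E
```

```text
[[0.0, -0.909, 0.416], [0.0, 0.416, 0.909], [-1.0, -0.0, 0.0]] [ 0.936  0.181  1.607  0.     1.354 -0.206]
0.07 0.27 [ 0.054  0.167  1.595 -0.     1.38  -0.016]
0.07 0.155 [ 0.054  0.289  1.695 -0.     1.158 -0.016]
3.211592653589793 0.27 None
3.211592653589793 0.155 None
0.0 [ 0.053  0.334  1.523 -0.     1.284  0.053]
0.5 [ 0.053  0.334  1.523 -0.     1.284 -0.447]
1.0 [ 0.053  0.334  1.523  0.     1.284 -0.947]
1.5 [ 0.053  0.334  1.523 -0.     1.284 -1.447]
2.0 [ 0.053  0.334  1.523 -0.     1.284 -1.947]
2.5 [ 0.053  0.334  1.523 -0.     1.284 -2.447]
3.0 [ 0.053  0.334  1.523 -0.     1.284 -2.947]
3.5 [0.053 0.334 1.523 0.    1.284 2.836]
4.0 [ 0.053  0.334  1.523 -0.     1.284  2.336]
4.5 [0.053 0.334 1.523 0.    1.284 1.836]
5.0 [ 0.053  0.334  1.523 -0.     1.284  1.336]
5.5 [0.053 0.334 1.523 0.    1.284 0.836]
6.0 [ 0.053  0.334  1.523 -0.     1.284  0.336]
```

```bash
python3 - <<'E'
from h import *
bar=np.array([.5805,.150,.150]); p=bar-0.026*ex
env.move_pose([p[0],p[1],.285],rv(YAW))
s=env.snapshot("wrist"); cv2.imwrite("pics/wrist1.png",s["img"][:,:,::-1])
print(env.current_t(),env.current_force())
W=world(s); np.save("W1.npy",W); z=W[...,2]; ok=(s["depth"]>0)
m=ok&(z>.138)&(z<.162)&(W[...,0]<.612)&(abs(W[...,1]-.15)<.06)
q=W[m]; print(m.sum(),np.median(q,0))
b=q[(q[:,0]<.59)]; print(len(b),b.mean(0).round(4),b.min(0),b.max(0),np.polyfit(b[:,1],b[:,0],1))
E
```

```text
2.6333 [ 0.57175567 -0.00831136  0.46129483]
1562 [0.58435112 0.16036996 0.15423241]
1013 [0.5809 0.1566 0.154 ] [0.57263078 0.11121262 0.14848186] [0.58978978 0.19393291 0.15681045] [-0.02962033  0.58556679]
```

View pics/wrist1.png

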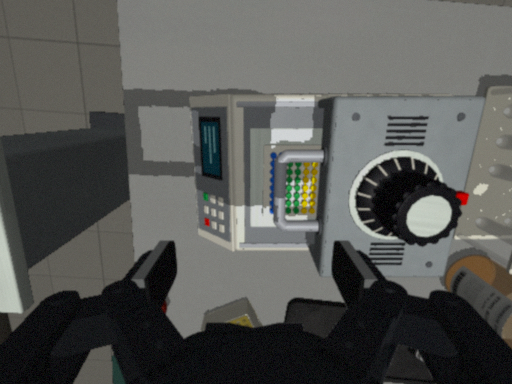

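The wrist view shows the bow bar at about (282,190) between cover and panel, with the fingers spread to either side of it. I'll go down with the rear finger in the gap, pinch and pull.

```bash
python3 - <<'E'
from h import *
bar=np.array([.5808,.1515,.150]); p=bar-0.026*ex
hit=env.move_linear([p[0],p[1],.156],rv(YAW),velocity=.12,force_limit=12)
print("down",hit,env.current_tool_pos(),env.current_force(),env.current_t())
if not hit:
    env.gripper_close(40)
    print("w",env.current_gripper_width(),env.current_force(),env.current_tool_pos(),env.current_t())
s=env.snapshot("wrist"); cv2.imwrite("pics/wrist2.png",s["img"][:,:,::-1])
s=env.snapshot("top"); cv2.imwrite("pics/top2.png",cv2.resize(s["img"][90:230,100:260,::-1],None,fx=4,fy=4))
E
```

```text
down False [0.55552371 0.14974297 0.1569478 ] [-0.6331835   0.25995962  0.06673122] 3.8583
w 0.010616806674125364 [ 3.83153767 -0.26389199  7.18415574] [0.55752376 0.14970479 0.15857979] 4.5333
```

View pics/wrist2.png

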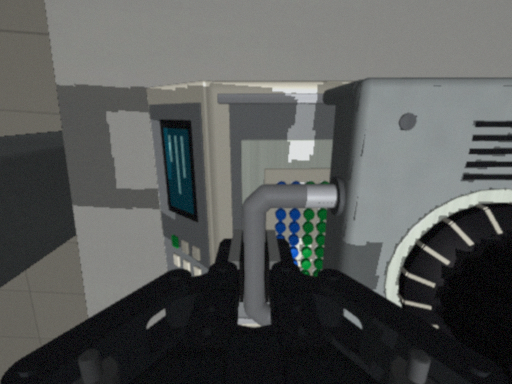

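The bar is gripped between the pads at about (255,240). Now pull home.

```bash
python3 - <<'E'
from h import *
p0=np.array(env.current_tool_pos())
hit=env.move_linear(p0-0.085*ex,velocity=.05,force_limit=22)
p=np.array(env.current_tool_pos())
print(hit,p,(p-p0)@ex,(p-p0)@ey,env.current_force(),env.current_t(),env.current_gripper_width())
env.sleep(.2); print(env.current_force(),env.current_tool_pos())
s=env.snapshot("top"); cv2.imwrite("pics/top3.png",cv2.resize(s["img"][90:230,100:260,::-1],None,fx=4,fy=4))
E
```

```text
True [0.49032125 0.14482308 0.15871027] -0.06739175940980463 -0.0001750989924929442 [ 2.42713845 -0.93461038 -0.20672515] 5.8583 0.01054255020221119
[2.48460686 1.21885673 3.04488924] [0.49035891 0.14482851 0.15871139]
```

View pics/top3.png

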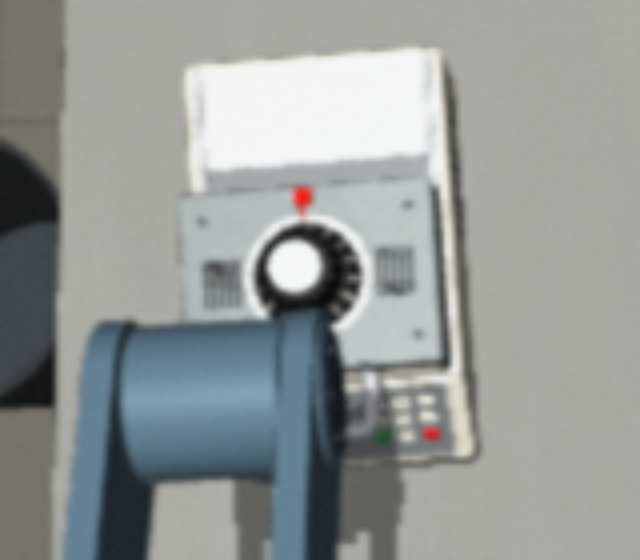

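```bash
python3 - <<'E'
from h import *
p0=np.array(env.current_tool_pos())
hit=env.move_linear(p0-0.01*ex,velocity=.02,force_limit=30)
p=np.array(env.current_tool_pos())
print(hit,p,(p-p0)@ex,env.current_force(),env.current_t())
env.sleep(.2); print(env.current_force(),env.current_tool_pos())
env.open(); print(env.current_tool_pos(),env.current_force(),env.current_gripper_width())
E
```

```text
True [0.49025214 0.14482761 0.15870724] -0.00010213511446040648 [ 2.65160878 -0.04838053  0.75996988] 6.4083
[ 1.34923351  0.38048677 -0.99901302] [0.49025311 0.14483675 0.15870222]
[0.48893433 0.14480364 0.15785393] [-4.26082438  0.06466144 -3.38403581] 0.08511501546792662
```

Opening fully with the bar centred may have pushed the rear finger against the cover front (−4 N). So I'll hook the bar with the rear finger and pull it home again before lifting off.

```bash
python3 - <<'E'
from h import *
p0=np.array(env.current_tool_pos()); p0=p0-0.012*ex
env.move_linear(p0,velocity=.1)
p0[2]=.151
print(env.move_linear(p0,velocity=.05,force_limit=15))
hit=env.move_linear(p0-0.06*ex,velocity=.05,force_limit=22)
p=np.array(env.current_tool_pos())
print(hit,p,(p-p0)@ex,env.current_force(),env.current_t())
env.sleep(.25); print(env.current_force(),env.current_tool_pos())
s=env.snapshot("wrist"); cv2.imwrite("pics/wrist4.png",s["img"][:,:,::-1])
E
```

```text
False
True [0.45366827 0.14223666 0.15205972] -0.023359236439723898 [3.74904101 1.5340252  0.40289157] 8.55
[3.02079938 0.10874124 3.21289457] [0.45365797 0.14216984 0.15179521]
```

View pics/wrist4.png

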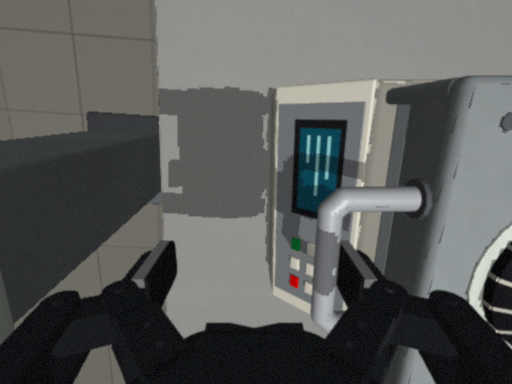

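```bash
python3 - <<'E'
from h import *
p=np.array(env.current_tool_pos())+0.011*ex
env.move_linear(p,velocity=.08); print(env.current_force())
p[2]=.285; env.move_linear(p,velocity=.2)
for n in ("wrist","top"):
    s=env.snapshot(n); np.savez(f"{n}5.npz",**{k:s[k] for k in["img","depth","R","t","intrinsics"]})
    im=s["img"][:,:,::-1]
    cv2.imwrite(f"pics/{n}5.png",im if n=="wrist" else cv2.resize(im[90:230,100:260],None,fx=4,fy=4))
    W=world(s); z=W[...,2]; ok=(s["depth"]>0)&(abs(W[...,1]-.15)<.12)&(W[...,0]>.5)&(W[...,0]<.76)
    t=ok&(z>.205)&(z<.22)&(W[...,0]>.56); q=W[t]
    print(n,t.sum(),q.mean(0).round(4),cv2.minEnclosingCircle(q[:,:2].astype(np.float32)), cv2.fitEllipse(cv2.convexHull(q[:,:2].astype(np.float32))))
    c=ok&(z>.159)&(z<.169); print(cv2.minAreaRect(W[c][:,:2].astype(np.float32)))
    i=s["img"].astype(int); r=ok&(i[...,0]>150)&(i[...,1]<80)&(abs(W[...,0]-.66)<.05); print("red",r.sum(),W[r].mean(0).round(4))
print(env.current_t())
E
```

```text
[-0.29817106 -0.2392742  -0.29887572]
wrist 3589 [0.5952 0.1548 0.2132] ((0.5984737277030945, 0.15339027345180511), 0.027977202087640762) ((0.5982307195663452, 0.1526973992586136), (0.05311562493443489, 0.055049918591976166), 79.09505462646484)
((0.5969365835189819, 0.15292030572891235), (0.13226765394210815, 0.17734427750110626), 3.9695043563842773)
red 73 [0.6553 0.1579 0.1732]
top 295 [0.5977 0.1496 0.2139] ((0.5981107354164124, 0.15060150623321533), 0.026896022260189056) ((0.598204493522644, 0.1500856876373291), (0.05105920135974884, 0.05277819186449051), 115.9131851196289)
((0.5864731073379517, 0.14951595664024353), (0.15391764044761658, 0.17854231595993042), 3.9585914611816406)
red 14 [0.653  0.1533 0.1734]
10.0667
```

View pics/wrist5.png

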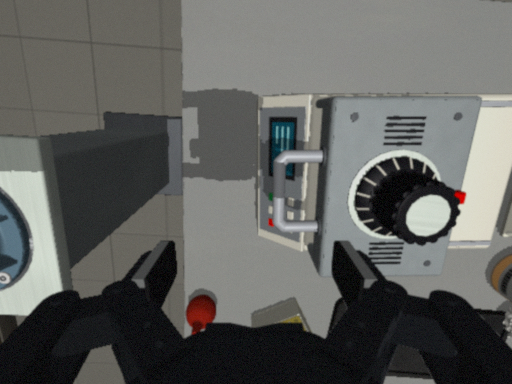

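View pics/top5.png

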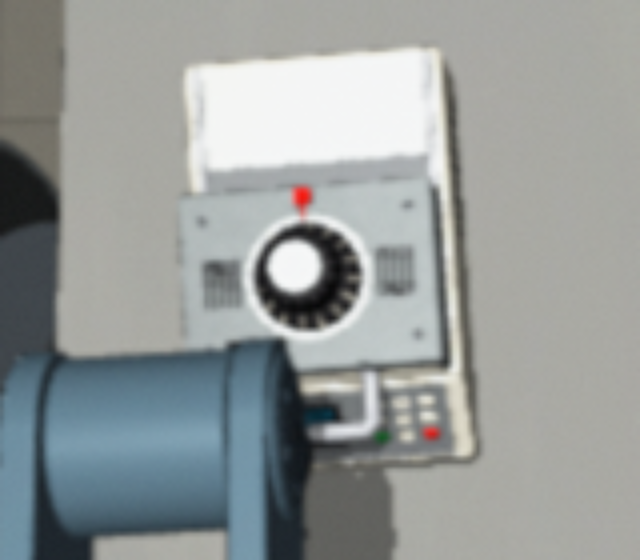

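```bash
cat >> h.py <<'E'
def phase(s,ax,r0=.029,r1=.0375,az=.069,verbose=True):
    W=world(s); i=s["img"].astype(float).mean(2)
    d=W[...,:2]-ax; r=np.hypot(d[...,0],d[...,1]); th=np.arctan2(d[...,1],d[...,0])
    m=(s["depth"]>0)&(r>r0)&(r<r1)&(W[...,2]>.164)&(W[...,2]<.184)
    th=th[m]; v=i[m]
    # normalise per angular window
    best=[]
    n=np.floor(((th-az)/(np.pi/8))).astype(int); c=[]
    for k in np.unique(n):
        q=n==k
        if q.sum()<15: continue
        vv=v[q]-np.median(v[q]); vv=np.clip(vv,0,None)
        z=(vv*np.exp(16j*(th[q]-az))).sum(); c.append(z/ (vv.sum()+1e-6)); best.append((k,int(q.sum()),round(float(np.angle(z)/16),3)))
    # clockwise angle w: lines at az - w + k*pi/8 -> angle(z)/16 = -w mod pi/8
    w=-np.angle(np.sum(c))/16
    if verbose: print(best)
    return w%(np.pi/8)
E
python3 - <<'E'
from h import *
for n,ax in(("wrist",(.5982,.1527)),("top",(.598,.150))):
    s=dict(np.load(n+"5.npz")); print(n,phase(s,np.array(ax)))
    print("cam",-s["R"].T@s["t"], s["R"][2])
s=dict(np.load("wrist5.npz"));W=world(s);m=(s["depth"]>0)&(W[...,2]>.16)&(W[...,2]<.186)&(np.hypot(W[...,0]-.598,W[...,1]-.152)<.05)
r=np.hypot(W[m][:,0]-.598,W[m][:,1]-.152)
for a in np.arange(.026,.05,.002):
    q=abs(r-a)<.001; print(round(a,3),q.sum(),np.median(W[m][q][:,2]).round(4))
cv2.imwrite("pics/w5z.png",cv2.resize(s["img"][140:250,330:480,::-1],None,fx=5,fy=5,interpolation=cv2.INTER_CUBIC))
E
```

```text
[(np.int64(-9), 30, -0.052), (np.int64(-8), 169, -0.111), (np.int64(-7), 138, -0.107), (np.int64(-6), 105, -0.11), (np.int64(-5), 68, -0.119), (np.int64(1), 41, -0.159), (np.int64(2), 111, -0.159), (np.int64(3), 155, -0.154), (np.int64(4), 179, -0.143), (np.int64(5), 203, -0.142), (np.int64(6), 203, -0.127), (np.int64(7), 168, -0.123)]
wrist 0.12514825728234952
cam [0.45787324 0.21777003 0.40062665] [ 0.03856805 -0.29066143 -0.95604835]
[(np.int64(-8), 17, -0.088), (np.int64(-7), 17, -0.176), (np.int64(-6), 18, -0.133), (np.int64(-5), 20, -0.083), (np.int64(-4), 16, -0.106), (np.int64(7), 16, 0.196)]
top 0.12500215464386316
cam [ 0.40579314 -0.0957502   1.45656634] [ 0.08415159  0.01466609 -0.99634503]
0.026 289 0.1795
0.028 256 0.1777
0.03 302 0.177
0.032 343 0.1753
0.034 376 0.1737
0.036 396 0.1722
0.038 521 0.1684
0.04 343 0.1655
0.042 423 0.1655
0.044 468 0.1646
0.046 463 0.1643
0.048 507 0.1643
0.05 264 0.1644
```

View pics/w5z.png

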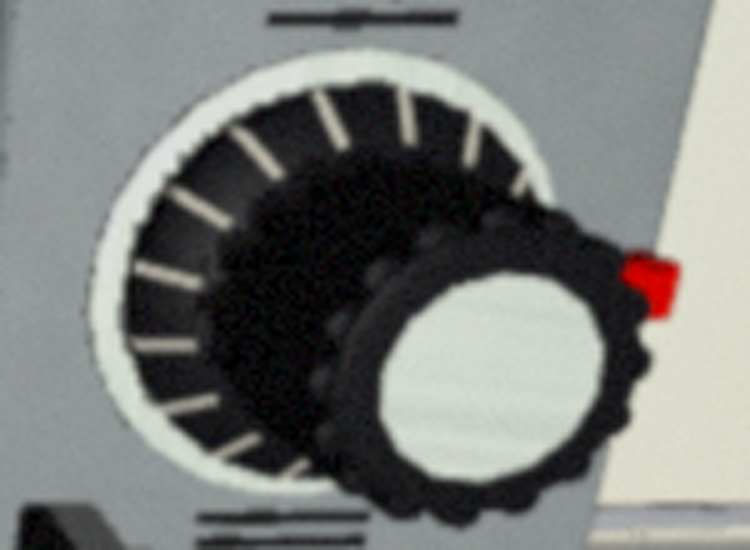

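Lines in this picture (skirt around crop (250,300), i.e. px (380,200)) give a wheel angle of about 0.125 rad. Next I'll take a second view with the tool turned 90° to refine the axis, then go above the wheel.

```bash
cat >> h.py <<'E'
from scipy.optimize import least_squares
def linefit(s,ax,az=.069,r0=.029,r1=.0375,verbose=True):
    "joint fit of wheel phase and axis from the white skirt lines"
    ax=np.array(ax,float)
    W=world(s); g=s["img"].astype(float).mean(2)
    for it in range(4):
        d=W[...,:2]-ax; r=np.hypot(d[...,0],d[...,1]); th=np.arctan2(d[...,1],d[...,0])
        m=(s["depth"]>0)&(r>r0)&(r<r1)&(W[...,2]>.166)&(W[...,2]<.182)
        if it==0: w=phase(s,ax,r0,r1,az,False)
        t=th[m];v=g[m]; k=np.round((t-(az-w))/(np.pi/8)).astype(int)
        A=[];b=[];K=[]
        for kk in np.unique(k):
            q=k==kk
            if q.sum()<20: continue
            e=t[q]-(az-w+kk*np.pi/8); vv=np.clip(v[q]-np.percentile(v[q],60),0,None)
            if vv.max()<25: continue
            c=(e*vv).sum()/vv.sum(); T=az-w+kk*np.pi/8+c
            A.append([-1,-np.sin(T)/.0335,np.cos(T)/.0335]); b.append(c); K.append(kk)
        A=np.array(A);b=np.array(b)
        R=least_squares(lambda x:(A@x-b),[0,0,0],loss="soft_l1",f_scale=.01)
        w=w+R.x[0]; ax=ax+R.x[1:]
    if verbose: print("n",len(b),"res",np.round(R.fun,3))
    return w,ax
E
python3 - <<'E'
from h import *
s=dict(np.load("wrist5.npz")); print(linefit(s,(.5982,.1527)))
a=YAW+np.pi/2
p=np.array([.598,.1515,.31])-.05*ex
env.move_pose(p,rv(a))
s=env.snapshot("wrist"); np.savez("wrist6.npz",**{k:s[k] for k in["img","depth","R","t","intrinsics"]})
cv2.imwrite("pics/wrist6.png",s["img"][:,:,::-1])
W=world(s); z=W[...,2]; t=(z>.208)&(z<.22)&(np.hypot(W[...,0]-.598,W[...,1]-.152)<.04)&(s["depth"]>0)
q=W[t];print(t.sum(),cv2.fitEllipse(cv2.convexHull(q[:,:2].astype(np.float32))))
print(linefit(s,(.598,.1515)),env.current_t(),env.current_qpos())
E
```

```text
n 11 res [ 0.001 -0.002  0.003  0.001 -0.011  0.004  0.01  -0.    -0.003 -0.002
  0.   ]
(np.float64(0.12797062857299013), array([0.59895285, 0.15246232]))
2320 ((0.5981311798095703, 0.15185752511024475), (0.05281590670347214, 0.05371466651558876), 91.75033569335938)
n 10 res [-0.003  0.005 -0.005 -0.004  0.005 -0.001 -0.001 -0.001  0.002  0.002]
(np.float64(0.14197657855923496), array([0.59896578, 0.15195131])) 11.5167 [ 5.47342298e-02  1.24075407e-01  1.56306922e+00 -1.35096933e-06
  1.45503713e+00 -1.58525276e+00]
```

View pics/wrist6.png

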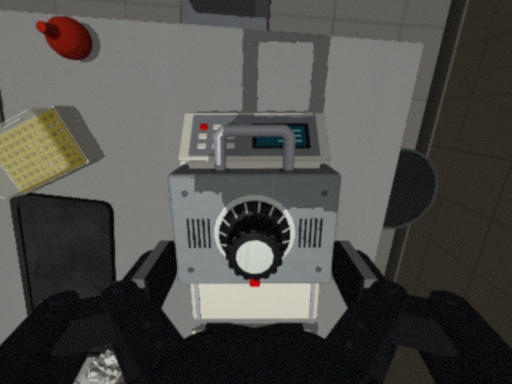

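```bash
python3 - <<'E'
from h import *
a=YAW+np.pi/2
env.move_linear([.5983,.152,.30],rv(a),velocity=.2)
hit=env.move_linear([.5983,.152,.204],rv(a),velocity=.12,force_limit=12)
print(hit,env.current_tool_pos(),np.round(env.current_force(),2),np.round(env.current_wrist_torque(),3))
env.gripper_close(70)
env.sleep(.1)
print(env.current_gripper_width(),env.current_tool_pos(),np.round(env.current_force(),2),np.round(env.current_wrist_torque(),3),env.current_t())
q=np.array(env.current_qpos());np.save("q0.npy",q); print(q)
for k in range(6):
    q[5]+=.04; env.move_joints(q)
    print(k,round(env.current_qpos()[5],4),np.round(env.current_force(),1),np.round(env.current_wrist_torque(),3),round(env.current_t(),2))
E
```

```text
False [0.5988613  0.15205036 0.20505009] [-0.52 -0.26  0.19] [-0.013 -0.027 -0.054]
0.05249158682345415 [0.5988712  0.1518766  0.20530193] [-2.04 -1.32  5.31] [-0.102  0.255  0.032] 13.3833
[ 5.66620930e-02  3.20232704e-01  1.54284664e+00 -2.92516634e-04
  1.27671725e+00 -1.58404657e+00]
0 -1.5444 [ 0.3 -0.6  1.2] [-0.106  0.052 -0.456] 13.63
1 -1.5051 [-1.1 -1.   1.9] [-0.227  0.126 -0.358] 13.88
2 -1.4654 [ 0.2 -2.2  1. ] [-0.274  0.14  -0.362] 14.13
3 -1.4255 [-1.3 -1.8  0.6] [-0.454  0.122 -0.4  ] 14.38
4 -1.3855 [-1.6 -2.9  1.5] [-0.542  0.181 -0.352] 14.63
5 -1.3455 [-0.9 -3.8  0.9] [-0.739  0.208 -0.369] 14.88
```

```bash
cat > turn.py <<'E'
from h import *
import sys,json
def run(nmax,step=.04,base=None,thr=.09):
    M=Ro.from_rotvec(env.current_tcp_rot()).as_matrix(); print("jaw angle",np.arctan2(M[1,2],M[0,2]))
    q0=np.load("q0.npy"); q=q0.copy(); q[5]=round(env.current_qpos()[5],4)
    hist=[];over=0
    for k in range(nmax):
        q[5]+=step; env.move_joints(q)
        tz=np.mean([env.current_wrist_torque()[2] for _ in range(3)])
        hist.append(tz); f=env.current_force(); t=env.current_wrist_torque()
        d=q[5]-q0[5]
        print(k,"turn %.3f tz %.3f"%(d,tz),np.round(f,1),np.round(t[:2],2),"t%.2f"%env.current_t())
        b=np.median(hist[:-2]) if base is None and len(hist)>5 else (base or -.36)
        if abs(tz)>abs(b)+thr:
            over+=1
            if over>=2: print("TOUCH? base",b); break
        else: over=0
        if np.linalg.norm(f)>30: print("force!");break
E
python3 -c "
from turn import *
run(14,base=-.36)"
```

```text
jaw angle 1.4020703553324685
0 turn 0.279 tz -0.400 [-1.2 -5.3  1.1] [-0.71  0.28] t15.13
1 turn 0.319 tz -0.408 [-2.  -4.9  2.8] [-0.78  0.26] t15.38
2 turn 0.359 tz -0.444 [-1.9 -4.9  2.6] [-0.8   0.23] t15.63
3 turn 0.399 tz -0.340 [-1.9 -5.   2.3] [-0.91  0.27] t15.88
4 turn 0.439 tz -0.312 [-1.6 -5.9  2.1] [-0.92  0.32] t16.13
5 turn 0.479 tz -0.197 [-2.6 -6.1  2.3] [-0.9  0.3] t16.38
6 turn 0.519 tz -0.205 [-1.4 -6.5  2.7] [-1.02  0.37] t16.63
7 turn 0.559 tz -0.148 [-1.6 -6.2  2.4] [-1.    0.33] t16.88
8 turn 0.599 tz -0.158 [-3.  -6.3  3.4] [-1.01  0.44] t17.13
9 turn 0.639 tz -0.198 [-2.3 -6.7  3.3] [-1.02  0.4 ] t17.38
10 turn 0.679 tz -0.157 [-2.1 -7.4  3.1] [-1.1   0.43] t17.63
11 turn 0.719 tz -0.133 [-2.6 -7.2  2. ] [-1.13  0.54] t17.88
12 turn 0.759 tz -0.220 [-2.1 -7.2  3.1] [-1.1   0.53] t18.13
13 turn 0.799 tz -0.119 [-4.3 -7.4  3.2] [-1.11  0.49] t18.38
```

The hand torque shifted by about +0.2 N·m between turns of 0.36 and 0.48. The held reading sits at the reverse-friction side, so it shows as a shift, not as an increase in magnitude. My one-sided threshold missed it and I have gone too far. Before any further clockwise motion I'll turn back in steps and check that the shift reverses.

```bash
python3 - <<'E'
from h import *
q0=np.load("q0.npy"); q=q0.copy(); q[5]=q0[5]+.799
def step(d):
    q[5]=q0[5]+d; env.move_joints(q)
    t=np.mean([env.current_wrist_torque() for _ in range(3)],0); f=env.current_force()
    print("turn %.3f tz %.3f"%(d,t[2]),np.round(f,1),"t%.2f"%env.current_t())
for d in np.arange(.759,.27,-.04): step(d)
E
```

```text
turn 0.759 tz 0.546 [-3.3 -8.   2.8] t18.63
turn 0.719 tz 0.541 [-2.4 -7.8  2.4] t18.88
turn 0.679 tz 0.537 [-2.9 -6.9  2.5] t19.13
turn 0.639 tz 0.563 [-1.6 -6.5  2.7] t19.38
turn 0.599 tz 0.492 [-2.5 -7.3  3.6] t19.63
turn 0.559 tz 0.518 [-2.7 -5.6  2. ] t19.88
turn 0.519 tz 0.500 [-1.8 -5.7  2.4] t20.13
turn 0.479 tz 0.442 [-1.8 -6.   1.5] t20.38
turn 0.439 tz 0.297 [-2.7 -6.1  2.8] t20.63
turn 0.399 tz 0.406 [-1.4 -5.7  2. ] t20.88
turn 0.359 tz 0.321 [-3.1 -5.3  2.1] t21.13
turn 0.319 tz 0.324 [-2.1 -5.1  1.3] t21.38
turn 0.279 tz 0.288 [-2.1 -6.1  1.9] t21.63
```

The shift reverses (0.52 → 0.31 N·m around turn 0.44), so touch is at a wheel angle of about 0.57. The next line is 0.785, i.e. turn 0.65. Approaching it clockwise, then releasing and checking by camera.

```bash
python3 - <<'E'
from h import *
q0=np.load("q0.npy"); q=q0.copy()
for d in (.36,.44,.5,.55,.6,.648):
    q[5]=q0[5]+d; env.move_joints(q)
    print("turn %.3f tz %.3f"%(d,np.mean([env.current_wrist_torque()[2] for _ in range(3)])),np.round(env.current_force(),1))
env.sleep(.2); p=np.array(env.current_tool_pos()); print(p,env.current_qpos()[5]-q0[5])
env.open(); print(np.round(env.current_force(),1))
p[2]=.31; env.move_linear(p,velocity=.2)
env.move_pose(np.array([.598,.1515,.31])-.05*ex,rv(YAW+np.pi/2))
for n in("wrist","top"):
    s=env.snapshot(n); np.savez(n+"7.npz",**{k:s[k] for k in["img","depth","R","t","intrinsics"]})
    if n=="wrist": print(linefit(s,(.5987,.152)))
    W=world(s);z=W[...,2];t=(z>.208)&(z<.22)&(np.hypot(W[...,0]-.598,W[...,1]-.152)<.04)&(s["depth"]>0)
    qq=W[t];print(n,t.sum(),cv2.fitEllipse(cv2.convexHull(qq[:,:2].astype(np.float32))))
    im=s["img"][:,:,::-1]
    cv2.imwrite(f"pics/{n}7.png",cv2.resize(im[150:310,150:360] if n=="wrist" else im[90:230,100:260],None,fx=3.5,fy=3.5,interpolation=cv2.INTER_CUBIC))
print(env.current_t())
E
```

```text
turn 0.360 tz -0.377 [-2.  -4.8  1.8]
turn 0.440 tz -0.342 [-0.7 -6.4  1.9]
turn 0.500 tz -0.157 [-1.9 -5.8  1.4]
turn 0.550 tz -0.184 [-2.6 -6.3  1.8]
turn 0.600 tz -0.186 [-3.  -7.4  3.1]
turn 0.648 tz -0.176 [-2.2 -7.5  2.9]
[0.59865131 0.15105566 0.20535424] 0.646958531328957
[-0.2  0.5 -0.5]
n 11 res [-0.004  0.01  -0.002 -0.008 -0.     0.006 -0.01   0.004  0.005 -0.001
 -0.001]
(np.float64(0.004554752031844613), array([0.5990406 , 0.15202329]))
wrist 2336 ((0.5981816053390503, 0.15182143449783325), (0.05296308547258377, 0.053476739674806595), 112.3956527709961)
top 118 ((0.6054001450538635, 0.14149008691310883), (0.029037702828645706, 0.04382174462080002), 131.86961364746094)
25.2083
```

View pics/wrist7.png

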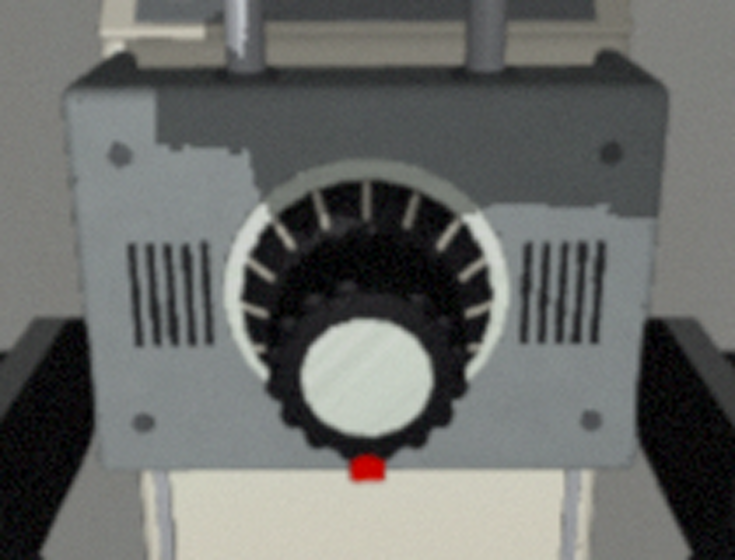

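View pics/top7.png

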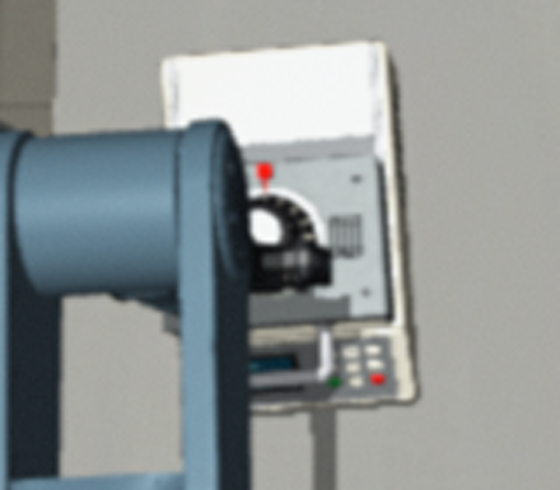

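The wrist view shows one white line opposite the pointer axis at the front (crop (366,200)) with the red pointer at (367,467). With 16 equal lines, one therefore stands at the rear too: the fit gives a 0.005 rad offset. The cover hasn't moved, and the arm is clear.

```bash
python3 - <<'E'
from h import *
print(np.round(env.current_force(),2),np.abs(env.current_qd()).max(),env.current_t())
env.job_done()
E
```

```text
[-0.51  0.32  0.54] 0.007806448230129624 25.2083
the job is handed in; nothing more can be done
```

The cover is home and the wheel stands on the first white line after the plate touched the tube caps. I handed the job in at about 25 s; no verdict was reported.

- **Cover:** I pinched the bow handle and pulled the cover forward to its hard stop. When I opened the gripper there, the rear finger may have nudged the cover back, because it read −4 N. I hooked the handle and pulled the cover to the same stop again. The last wrist picture puts the wheel axis within 0.1 mm of where it was after that.
- **Finding the touch:** The first pass overshot. My check only looked for a larger torque, but the touch showed as a shift of about +0.2 N·m in a negative reading. I noticed this at a wheel angle of about 0.94 rad, roughly 0.37 rad past touch and so inside the 0.57 rad crush limit. Turning back in steps showed the shift reverse, which put the touch at about 0.57 rad.
- **Final position:** I approached the next line again clockwise, to about 0.79 rad. The camera fit of the white lines puts it within about 0.005 rad of the pointer, and the hand's own turn angle agrees (0.789 against 0.785).
- **Not checked directly:**
  - The force on the caps is only an estimate, about 55–60 N from the torque figures.
  - In the last top view the arm hid part of the cover and wheel, so only the wrist camera confirms the final position.
  - I did not re-measure the tip box, pen and bulb; the arm did not go near them.

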